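# Vent and open the bench pressure tank

## Robot

A 6-joint arm with a two-finger parallel gripper is mounted at the origin on a cart in front of the work surface, level with it; the furniture and walls round the work are solid. World frame = base frame: x ahead of the robot, y to its left, z up, the work surface at z = 0. Lengths are in mm, angles in degrees, forces in N, time in s.
With the tool pointing down it reaches from about 275 to 775 mm from the base axis. Payload 14.6 kg.
Tool frame: the origin (TCP) lies at the very end of the fingers, on their centre line; the grasp point (between the pads) lies 19 mm behind it; z points along the fingers, x is the direction in which the jaws open and shut, and the axes are right-handed (so a half turn about z gives the same grasp; the last joint's range is limited). The gripper opens to 85 mm and grips with 20 to 120 N. Pads are 22 mm wide; open, the fingers measure 114 mm over their backs; the gripper's body (76 mm by 85 mm) begins 54 mm behind the grasp point. The pads swing forward as they close: fully open they stand 13 mm farther back than shut.
Start: joints at [-81.778, 15.075, -2.767, 72.158, 0, 81.102], TCP at [154.54, -501.743, 231.278] pointing down, gripper open.
Joint ranges: [-151.79, 151.79], [-50.71, 97.33], [-67.44, 78.34], [-121.81, 120.89], [-77.56, 73.72], [-180, 180]. Speed limits (degrees/s): [108.29, 108.29, 147.25, 159.86, 180, 180].

## Interface

Orientations are given as a 3x3 rotation matrix whose columns are the frame's x, y, z axes.
In Python, from station import env, optics, finder gives the robot as it stands. The module is installed in compiled form; this text tells all that it offers.
- The arm moves only by the tool apply_moves, never from a script. Its argument "deltas" is a list of rows, each an object of numbers: "dx", "dy", "dz": the shift along the tool's x, y, z in m; "twist": the turn about the tool's z in degrees; "claw": the finger opening in m, from 0 to 0.0854. In form: [{"dx": .., "dy": .., "dz": .., "twist": .., "claw": ..}, ...]. A call has 1 to 8 rows; each row shifts and turns the commanded pose from where the row before left it, along the tool's axes as they then stand; what a row does not reach is not made up. A row lasts 1/12 s, in which the tool goes at most 41.7 mm and 7.16 degrees, less where a joint would pass 70% of its speed; a pose out of reach is approached as far as the arm can. A call is refused whole if a number of a shift passes 0.0417 or a number of a turn 7.16, either way. A call with a gripper value outside its range is refused whole. The fingers move at their own pace and stop on an object; the grip force is fixed at half the most. Time passes only in rows, so rows that do not move let the fingers close. It gives the time, the measured TCP pose, the force and the opening at its end, in the units of the state.
- env.get_state(): the state, without advancing time (a new reading comes with each control period).
- optics.capture(name): name is "side" or "top" or "wrist"; returns the picture (400x640x3 uint8, red, green, blue); there is no depth.
- optics.get_calibration(name): a dict with "vertical_fov" (degrees; the focal length in pixels is half the picture's height over the tangent of half this angle, whatever the lens; pixels are square), "cx", "cy" (the principal point, pixels), "position" and "attitude" of the camera in the world. Camera axes: x right, y down, z forward; pixel columns grow to the right and rows downward; lengths in mm; the calibration is good to about 2 mm. A picture is of the moment at which its call begins: read the wrist's pose just before it. get_calibration takes no time and is no camera call; for the wrist camera it gives the pose at the moment of the call.
- env.close_job(): hands the job in, once; it reports no verdict.
Trained networks look in the newest picture that a camera, given by its name, has taken for a name from the list of things; names that differ only in an ending like _2 or _b are one class to them, and where a whole thing is asked for, a point or a joint stands for the part that bears it (a point fixed in the world has none). Each returns a list of dicts, best first, with "score" (0 to 1); they miss things now and then, are a little off and sometimes report something else, mostly with a low value. They report only what shows in the picture. A call takes as long as a camera call.
- finder.silhouettes(camera, name): "mask" (400x640 bool, what is visible of it) and "box" ([left, top, width, height] in pixels, round what is visible of it).
The state is a dict: "time": time; "q": joint angles; "qd": joint speeds; "tau": joint torques, N m; "position": TCP position; "orientation": TCP orientation; "force": force on the tool from outside, world axes, zero at the start; "moment": the same for the moment, N m; "finger_gap": finger opening in mm.
Only numpy, scipy, OpenCV 4.12 (cv2) and the standard library are available. Lean on these libraries where they do the work, as an engineer would, in place of code of your own. Each camera call takes 0.05 s, during which the arm holds its last target.

## Task

Open the small pressure tank. Without pressing on its red-winged cap, turn the cap anticlockwise to its first stop and leave it there unpressed for two seconds to vent; then press it down, turn it on past the stop until it springs up, and swing the raised cap aside on its blue arm by at least a quarter turn, so that the mouth is open. Leave the dropper bottle, the beaker and the seed jar as they stand.

Things in the scene. Friction and masses are not known exactly. Their poses are not given: they have to be found in the camera images.
- tank: Fixed upright aluminium pressure tank, 110 mm in diameter, shoulder 110 mm above the table, with an open neck 49 mm wide (mouth at 126 mm) under the cap. Origin: centre of its underside, straight below the neck. A gauge stands out to 72 mm on its -x side, an outlet nipple to 74 mm on its +y side; the hinge post stands on its +x side.
- cap_top (a point): Point on the cap's axis at the top face of its black flange, a disc 74 mm in diameter, 140 mm above the table when the cap is down. A red wing 72 x 12 mm stands 22 mm high across the middle of this face, with a hub 19 mm thick at its centre; beside the wing the face is free and may be pressed anywhere. Local axes: x along the wing, z up.
- cap_ear (a point): Point inside the near ear of the red wing (the one with a white dot on top), 30 mm from the cap's axis and 11 mm above the flange face (half the wing's height). The direction from cap_top to cap_ear is along the wing.
- post (a point): Top of the steel hinge post (12 mm thick), 165 mm above the table and 80 mm from the neck's axis; the arm swings about it. The bayonet cap sits in a blue arm (9 mm thick, 18 mm wide) that turns and slides on this post.
- cap (a joint): Turn of the cap in rad, anticlockwise from above. 0: locked (starts at 0 to 0.3). First stop at 0.70. Pressed down 5 mm or more it turns past; beyond 1.15 it is free and springs up; end of travel 1.35. Light friction (0.03 N m); stays where left. At 0 the dotted ear points 40 degrees from the tank's -x direction towards its +y side.
- swing_arm (a joint): Height of cap and arm in m: 0 to 0.001 when latched, -0.007 pressed right down, +0.014 released and raised. A spring lifts it: latched it takes about 6 N to start pressing it down and about 9 N to press it right down; raised, about 1 N starts to push it down.
- collar (a joint): Swing of arm and cap about the hinge post in rad: 0 over the mouth, growing anticlockwise from above (the cap goes from the tank's -x side of the post towards its -y side); end of travel 1.9. Swings only when the cap is raised; stays where it is left (friction 0.04 N m, about 0.5 N at the cap).
- dropper_1: Loose amber dropper bottle, 36 mm wide, 106 mm high, standing to the right of the tank. Origin: centre of its underside.
- beaker: Loose small glass beaker, 55 mm wide, 69 mm high, standing to the left of the tank. Origin: centre of its underside.
- seed_jar: Loose seed jar with green lid, 54 mm wide, 70 mm high, to the right of the tank. Origin: centre of its underside.

How it is judged (in metres and radians):
On the way, in this order (a step that is already met when the one before it is completed fails the run):
1. the cap stands at its first stop, not pressed, for a second (value of joint cap between 0.6 and 0.8 rad and value of joint swing_arm above -0.002 m), for 1 s.
2. the cap is turned past the stop and has sprung up (value of joint cap above 1.05 rad and value of joint swing_arm above 0.009 m), for 0.1 s.
At the end, for the whole second after the job is handed in: The cap is raised (arm above 9 mm) and swung at least 1.35 rad from over the mouth, at rest (value of joint collar above 1.35 rad and value of joint swing_arm above 0.009 m and velocity of joint collar between -0.05 and 0.05 rad/s); the robot touches nothing.
It fails at once if the dropper bottle is shifted by over 30 mm or tipped (distance of dropper_1 from where it was at the start of the episode above 0.03 m or angle between dropper_1's own z axis and vertical above 0.4 rad).
It fails at once if the beaker is shifted by over 30 mm or tipped (distance of beaker from where it was at the start of the episode above 0.03 m or angle between beaker's own z axis and vertical above 0.4 rad).
It fails at once if the seed jar is shifted by over 30 mm or tipped (distance of seed_jar from where it was at the start of the episode above 0.03 m or angle between seed_jar's own z axis and vertical above 0.4 rad).
It also fails if it takes over 54 s, if anything falls off the work surface, if the arm or the gripper's body presses on something with over 40 N, if the wrist force passes 120 N, or if a joint passes its speed limit or range.

## Working session

There is one attempt and no reset: what is moved stays moved. The work goes in short steps, Python scripts to look and compute and a tool call to move; the robot and the scene stay as the last step left them, time stands still between calls to the robot, and variables do not carry over. Pictures are saved under pics/ and viewed, and the job is handed in when it is done.

Besides the shell and the picture viewer there is one more tool, called after "Call:" by a JSON object that holds its "name" and its "arguments", one argument or row to a line. apply_moves: Moves the arm, as the interface text tells. Its arguments: {"type":"object","properties":{"deltas":{"type":"array"}},"required":["deltas"]}

```bash
mkdir -p pics
cat > h.py <<'E'
import numpy as np, cv2
from station import env, optics, finder
def cal(n):
    c=optics.get_calibration(n); f=200/np.tan(np.radians(c['vertical_fov'])/2)
    return f,c['cx'],c['cy'],np.array(c['position'],float),np.array(c['attitude'],float)
def save(n,fn):
    im=optics.capture(n); cv2.imwrite('pics/'+fn,im[:,:,::-1]); return im
def ray(n,u,v):
    f,cx,cy,p,R=cal(n); d=R@np.array([(u-cx)/f,(v-cy)/f,1.]); return p,d
def atz(n,u,v,z):
    p,d=ray(n,u,v); return p+d*(z-p[2])/d[2]
def proj(n,P):
    f,cx,cy,p,R=cal(n); q=R.T@(np.array(P,float)-p); return np.array([cx+f*q[0]/q[2],cy+f*q[1]/q[2]])
E
python3 - <<'E'
from h import *
for n in ['side','top','wrist']:
    save(n,n+'0.png'); print(n,optics.get_calibration(n))
s=env.get_state(); print(s)
for n in ['side','top']:
  for k in ['tank','cap_top','cap_ear','post','dropper_1','beaker','seed_jar','swing_arm']:
    try:
      for r in finder.silhouettes(n,k)[:2]:
        ys,xs=np.nonzero(r['mask']); print(n,k,round(r['score'],2),r['box'],xs.mean().round(1),ys.mean().round(1))
    except Exception as e: print(n,k,e)
E
```

```text
side {'vertical_fov': 56.698319528773865, 'cx': 324.3028775823004, 'cy': 196.81633429512954, 'position': array([1077.77091393, -153.43986013,  705.61994926]), 'attitude': array([[ 0.48473838,  0.62857906, -0.60820808],
       [ 0.87456302, -0.33801054,  0.34769008],
       [ 0.01296996, -0.70045503, -0.71357868]])}
top {'vertical_fov': 44.4414671607865, 'cx': 317.22940760228386, 'cy': 205.6191611817444, 'position': array([ 429.89784889,  145.2009639 , 1204.63024051]), 'attitude': array([[ 0.02933253, -0.99294036,  0.11493062],
       [-0.99899702, -0.0330129 , -0.03025075],
       [ 0.03383139, -0.11392802, -0.99291281]])}
wrist {'vertical_fov': 71.14023660459056, 'cx': 321.48606989008726, 'cy': 198.53524546556457, 'position': array([ 220.03017974, -481.09635281,  372.37364884]), 'attitude': array([[ 0.29366056, -0.91989274, -0.25992464],
       [-0.95590827, -0.28307585, -0.07815011],
       [-0.00168867,  0.27141372, -0.96246129]])}
{'time': 0.15, 'q': array([-8.17780030e+01,  1.50930920e+01, -2.79294552e+00,  7.21584530e+01,
       -4.82405847e-04,  8.11011656e+01]), 'qd': array([
[... 876 characters left out ...]
.7, 19.0, 34.0] 238.0 222.7
side beaker 0.97 [330.1, 182.5, 23.8, 31.3] 340.6 199.4
side seed_jar 0.73 [235.0, 233.6, 30.5, 39.4] 250.5 251.0
side swing_arm 0.96 [272.1, 155.3, 39.2, 54.7] 289.5 181.1
top tank 0.92 [296.3, 191.8, 56.3, 71.7] 328.9 231.6
top cap_top 0.56 [313.5, 216.0, 35.5, 32.1] 331.3 231.5
top cap_ear 0.86 [317.3, 213.5, 32.6, 37.2] 331.1 231.7
top post 0.93 [298.1, 192.2, 57.0, 73.9] 328.7 232.2
top dropper_1 0.5 [375.4, 231.2, 16.1, 13.0] 382.3 238.3
top beaker 0.69 [270.7, 204.1, 17.6, 25.6] 277.1 216.1
top beaker 0.63 [374.9, 229.8, 16.9, 14.3] 381.7 238.5
top seed_jar 0.74 [373.6, 193.2, 24.3, 24.5] 384.6 204.6
top swing_arm 0.76 [312.7, 195.2, 34.3, 55.3] 330.8 228.6
```

Run:
```python
from h import *
for n,(a,b) in {'side':(200,130),'top':(240,160)}.items():
    im=cv2.imread(f'pics/{n}0.png'); c=im[b:b+120,a:a+160]; cv2.imwrite(f'pics/{n}0c.png',cv2.resize(c,None,fx=5,fy=5,interpolation=cv2.INTER_CUBIC))
```

```text
(no output)
```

View pics/side0.png

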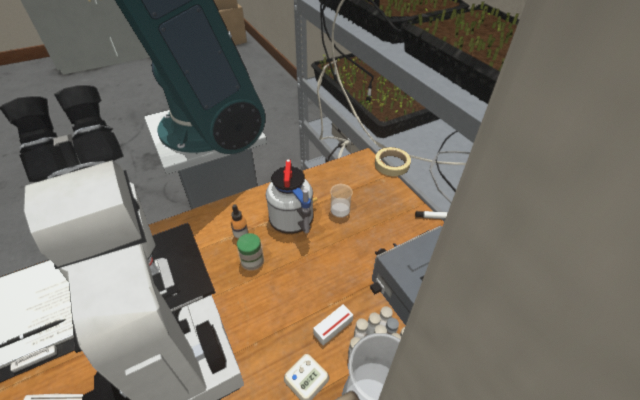

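View pics/top0.png

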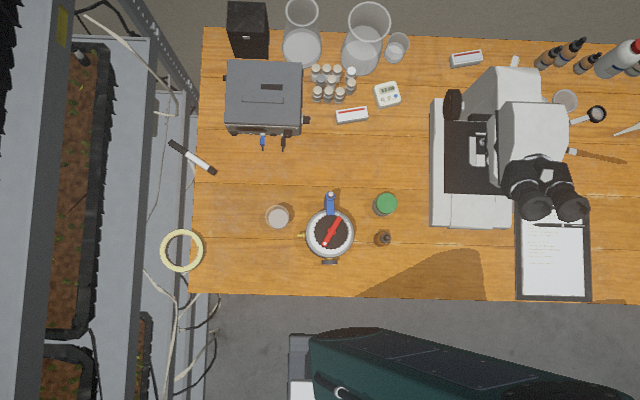

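```bash
sleep 1
```

```text
(no output)
```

View pics/side0c.png

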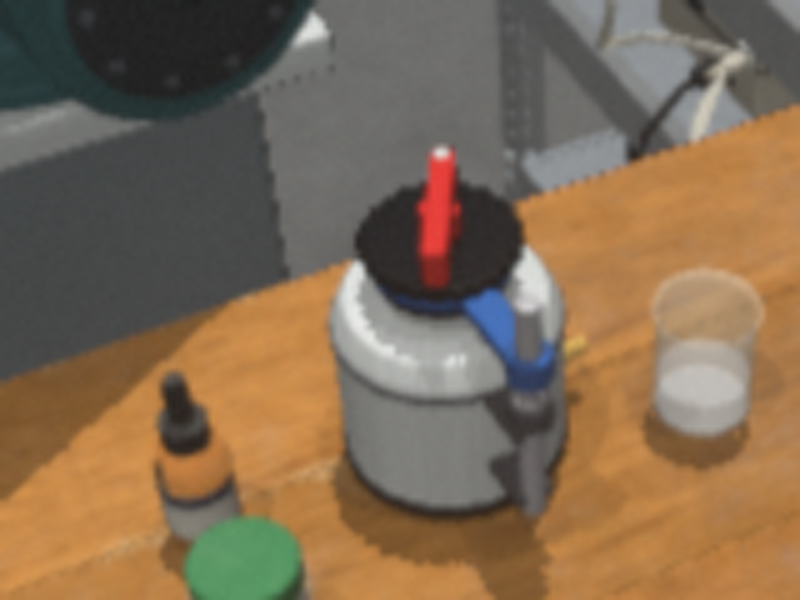

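View pics/top0c.png

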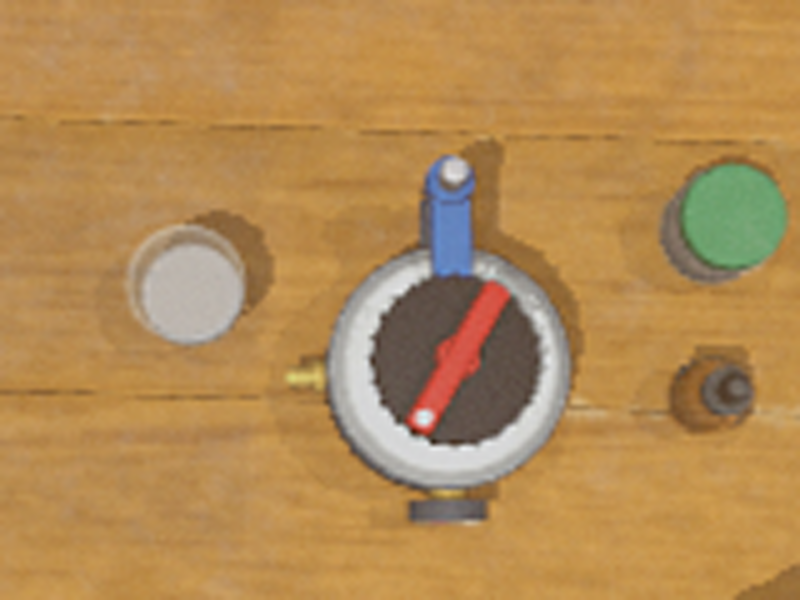

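The side view shows the tank at about (290,200), with the wing dot at (288,160) and the post top at (305.6,189.6). In the top view the hub is at about (331.8,231.6), the dot at (324.8,243.4) and the post at (330.8,194). The jar and dropper stand to the right at (385,204) and (382,238), and the beaker to the left at (277,216).

```bash
cat >> h.py <<'E'
def tri(obs):
    A=np.zeros((3,3));b=np.zeros(3)
    for n,u,v in obs:
        p,d=ray(n,u,v); d=d/np.linalg.norm(d); M=np.eye(3)-np.outer(d,d); A+=M;b+=M@p
    return np.linalg.solve(A,b)
E
python3 - <<'E'
from h import *
print('hub',atz('top',331.8,231.6,162),'dot',atz('top',324.8,243.4,162),'far',atz('top',339.4,217.6,162),'post',atz('top',330.8,194,165))
print('side dot',atz('side',288.2,160.4,162),'side post',atz('side',305.6,189.6,165))
print('tri dot',tri([('top',324.8,243.4),('side',288.2,160.4)]),'post',tri([('top',330.8,194),('side',305.6,189.6)]))
# flange centroids by colour? dark disc centre at 140
print('flange', atz('top',240+457/5,160+358/5,140), atz('side',200+440/5,130+240/5,140))
print('drop',atz('top',382.3,238.3,53),'jar',atz('top',240+735/5,160+216/5,70),'beaker',atz('top',240+192/5,160+292/5,10))
E
```

```text
hub [495.83378711  80.70278862 162.        ] dot [470.26132923  94.95723259 162.        ] far [526.34047191  65.18347748 162.        ] post [576.29853732  85.13292121 165.        ]
side dot [474.28313036  95.40075272 162.        ] side post [580.12727502  85.8844675  165.        ]
tri dot [470.77530328  95.75216985 159.23664547] post [577.17104787  86.02313355 162.31521249]
flange [497.19763629  80.21439114 140.        ] [505.24234389  79.03608826 140.        ]
drop [490.6548716  -45.84602176  53.        ] jar [572.38867493 -52.94425893  70.        ] beaker [533.59989675 202.76861566  10.        ]
```

```bash
cat >> h.py <<'E'
def plan(target,yaw,n,claw=None,s=None):
    """rows from current measured pose to target TCP (tool down), jaw yaw deg"""
    s=s or env.get_state(); R=s['orientation']; p=np.array(s['position']); y0=np.degrees(np.arctan2(R[1,0],R[0,0]))
    dy=(yaw-y0+180)%360-180; step=(np.array(target)-p)/n/1000
    out=[]
    for i in range(n):
        y=np.radians(y0+dy*i/n); X=np.array([np.cos(y),np.sin(y)]); Y=np.array([np.sin(y),-np.cos(y)])
        r=dict(dx=round(float(step[:2]@X),4),dy=round(float(step[:2]@Y),4),dz=round(float(-step[2]),4),twist=round(float(-dy/n),2))
        if claw is not None: r['claw']=claw
        out.append(r)
    import json
    for i in range(0,n,8): print(json.dumps(out[i:i+8]))
def st():
    s=env.get_state(); R=s['orientation']
    print('t',round(s['time'],2),'p',s['position'].round(2),'yaw',round(float(np.degrees(np.arctan2(R[1,0],R[0,0]))),2),'tilt',R[:2,2].round(4),'F',s['force'].round(2),'M',s['moment'].round(3),'gap',round(s['finger_gap'],1),'q',s['q'].round(1))
E
python3 -c "
from h import *
plan([498,80.5,235],62,24,0.06)"
```

```text
[{"dx": -0.019, "dy": -0.0208, "dz": -0.0002, "twist": -5.62, "claw": 0.06}, {"dx": -0.0168, "dy": -0.0226, "dz": -0.0002, "twist": -5.62, "claw": 0.06}, {"dx": -0.0146, "dy": -0.0241, "dz": -0.0002, "twist": -5.62, "claw": 0.06}, {"dx": -0.0121, "dy": -0.0254, "dz": -0.0002, "twist": -5.62, "claw": 0.06}, {"dx": -0.0096, "dy": -0.0265, "dz": -0.0002, "twist": -5.62, "claw": 0.06}, {"dx": -0.0069, "dy": -0.0273, "dz": -0.0002, "twist": -5.62, "claw": 0.06}, {"dx": -0.0042, "dy": -0.0278, "dz": -0.0002, "twist": -5.62, "claw": 0.06}, {"dx": -0.0015, "dy": -0.0281, "dz": -0.0002, "twist": -5.62, "claw": 0.06}]
[{"dx": 0.0013, "dy": -0.0281, "dz": -0.0002, "twist": -5.62, "claw": 0.06}, {"dx": 0.004, "dy": -0.0279, "dz": -0.0002, "twist": -5.62, "claw": 0.06}, {"dx": 0.0067, "dy": -0.0273, "dz": -0.0002, "twist": -5.62, "claw": 0.06}, {"dx": 0.0094, "dy": -0.0266, "dz": -0.0002, "twist": -5.62, "claw": 0.06}, {"dx": 0.0119, "dy": -0.0255, "dz": -0.0002, "twist": -5.62, "claw": 0.06}, {"dx": 0.0144, "dy": -0.0242, "dz": -0.0002, "twist": -5.62, "claw": 0.06}, {"dx": 0.0167, "dy": -0.0227, "dz": -0.0002, "twist": -5.62, "claw": 0.06}, {"dx": 0.0188, "dy": -0.0209, "dz": -0.0002, "twist": -5.62, "claw": 0.06}]
[{"dx": 0.0208, "dy": -0.019, "dz": -0.0002, "twist": -5.62, "claw": 0.06}, {"dx": 0.0226, "dy": -0.0169, "dz": -0.0002, "twist": -5.62, "claw": 0.06}, {"dx": 0.0241, "dy": -0.0146, "dz": -0.0002, "twist": -5.62, "claw": 0.06}, {"dx": 0.0254, "dy": -0.0122, "dz": -0.0002, "twist": -5.62, "claw": 0.06}, {"dx": 0.0265, "dy": -0.0096, "dz": -0.0002, "twist": -5.62, "claw": 0.06}, {"dx": 0.0273, "dy": -0.007, "dz": -0.0002, "twist": -5.62, "claw": 0.06}, {"dx": 0.0278, "dy": -0.0043, "dz": -0.0002, "twist": -5.62, "claw": 0.06}, {"dx": 0.0281, "dy": -0.0015, "dz": -0.0002, "twist": -5.62, "claw": 0.06}]
```

Call:
{"name": "apply_moves", "arguments": {
  "deltas": [
    {"dx": -0.019, "dy": -0.0208, "dz": -0.0002, "twist": -5.6, "claw": 0.06},
    {"dx": -0.0168, "dy": -0.0226, "dz": -0.0002, "twist": -5.6, "claw": 0.06},
    {"dx": -0.0146, "dy": -0.0241, "dz": -0.0002, "twist": -5.6, "claw": 0.06},
    {"dx": -0.0121, "dy": -0.0254, "dz": -0.0002, "twist": -5.6, "claw": 0.06},
    {"dx": -0.0096, "dy": -0.0265, "dz": -0.0002, "twist": -5.6, "claw": 0.06},
    {"dx": -0.0069, "dy": -0.0273, "dz": -0.0002, "twist": -5.6, "claw": 0.06},
    {"dx": -0.0042, "dy": -0.0278, "dz": -0.0002, "twist": -5.6, "claw": 0.06},
    {"dx": -0.0015, "dy": -0.0281, "dz": -0.0002, "twist": -5.6, "claw": 0.06}
  ]
}}

```text
time: 1.62
position: [269.6, -306.6, 233.0]
orientation: [[0.884, -0.467, 0.0], [-0.467, -0.884, -0.0], [0.0, 0.0, -1.0]]
force: [0.7, 0.3, 0.8]
finger_gap: 59.6
```

Call:
{"name": "apply_moves", "arguments": {
  "deltas": [
    {"dx": 0.0013, "dy": -0.0281, "dz": -0.0002, "twist": -5.6, "claw": 0.06},
    {"dx": 0.004, "dy": -0.0279, "dz": -0.0002, "twist": -5.6, "claw": 0.06},
    {"dx": 0.0067, "dy": -0.0273, "dz": -0.0002, "twist": -5.6, "claw": 0.06},
    {"dx": 0.0094, "dy": -0.0266, "dz": -0.0002, "twist": -5.6, "claw": 0.06},
    {"dx": 0.0119, "dy": -0.0255, "dz": -0.0002, "twist": -5.6, "claw": 0.06},
    {"dx": 0.0144, "dy": -0.0242, "dz": -0.0002, "twist": -5.6, "claw": 0.06},
    {"dx": 0.0167, "dy": -0.0227, "dz": -0.0002, "twist": -5.6, "claw": 0.06},
    {"dx": 0.0188, "dy": -0.0209, "dz": -0.0002, "twist": -5.6, "claw": 0.06}
  ]
}}

```text
time: 2.28
position: [384.8, -112.9, 234.6]
orientation: [[0.956, 0.292, 0.0], [0.292, -0.956, -0.0], [0.0, 0.0, -1.0]]
force: [1.2, -0.9, 0.1]
finger_gap: 60.1
```

Call:
{"name": "apply_moves", "arguments": {
  "deltas": [
    {"dx": 0.0208, "dy": -0.019, "dz": -0.0002, "twist": -5.6, "claw": 0.06},
    {"dx": 0.0226, "dy": -0.0169, "dz": -0.0002, "twist": -5.6, "claw": 0.06},
    {"dx": 0.0241, "dy": -0.0146, "dz": -0.0002, "twist": -5.6, "claw": 0.06},
    {"dx": 0.0254, "dy": -0.0122, "dz": -0.0002, "twist": -5.6, "claw": 0.06},
    {"dx": 0.0265, "dy": -0.0096, "dz": -0.0002, "twist": -5.6, "claw": 0.06},
    {"dx": 0.0273, "dy": -0.007, "dz": -0.0002, "twist": -5.6, "claw": 0.06},
    {"dx": 0.0278, "dy": -0.0043, "dz": -0.0002, "twist": -5.6, "claw": 0.06},
    {"dx": 0.0281, "dy": -0.0015, "dz": -0.0002, "twist": -5.6, "claw": 0.06}
  ]
}}

```text
time: 2.95
position: [500.6, 80.6, 236.1]
orientation: [[0.472, 0.881, 0.0], [0.881, -0.472, -0.0], [0.0, 0.0, -1.0]]
force: [0.8, -0.7, 0.6]
finger_gap: 60.3
```

Call:
{"name": "apply_moves", "arguments": {
  "deltas": [
    {"dx": 0, "dy": 0, "dz": 0, "twist": 0, "claw": 0.05},
    {"dx": 0, "dy": 0, "dz": 0, "twist": 0, "claw": 0.05}
  ]
}}

```text
time: 3.12
position: [500.3, 80.0, 235.7]
orientation: [[0.475, 0.88, -0.001], [0.88, -0.475, -0.0], [-0.0, -0.0, -1.0]]
force: [0.2, -0.2, -0.2]
finger_gap: 50.3
```

Run:
```python
from h import *
st(); save('wrist','w1.png'); 
f,cx,cy,p,R=cal('wrist'); print(p,R)
for k in ['cap_top','cap_ear','swing_arm','post']:
    for r in finder.silhouettes('wrist',k)[:2]:
        ys,xs=np.nonzero(r['mask']); print(k,round(r['score'],2),r['box'],xs.mean().round(1),ys.mean().round(1))
```

```text
t 3.12 p [500.34  80.   235.74] yaw 61.61 tilt [-0.0006 -0.0001] F [ 0.17 -0.18 -0.21] M [-0.032 -0.028  0.051] gap 50.3 q [-0.1 13.2 -4.6 72.2 -0.  28.2]
[438.55297536 112.46271657 377.32595753] [[ 0.4776692   0.84499633  0.24044402]
 [ 0.87853881 -0.45983676 -0.12930474]
 [ 0.00130297  0.2730043  -0.96201193]]
cap_top 0.74 [277.8, 152.9, 84.7, 93.2] 321.6 196.3
cap_ear 0.62 [277.2, 153.7, 89.1, 94.7] 321.5 196.5
swing_arm 0.69 [279.2, 156.2, 86.8, 115.9] 324.6 202.1
post 0.81 [272.5, 117.2, 103.0, 168.5] 324.7 187.4
post 0.16 [209.8, 196.2, 42.1, 47.1] 229.1 219.6
```

View pics/w1.png

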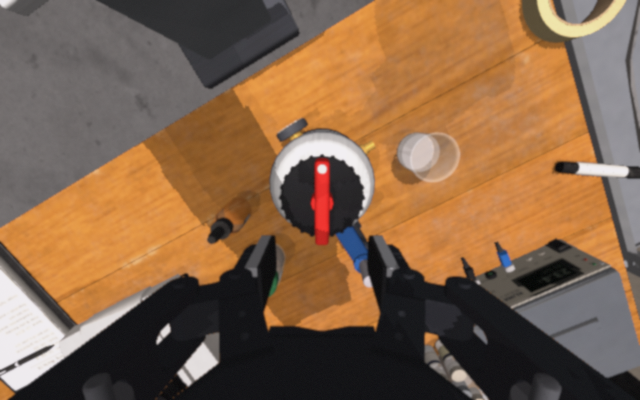

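Run:
```python
from h import *
im=cv2.imread('pics/w1.png').astype(int); B,G,R=im[...,0],im[...,1],im[...,2]
m=((R>130)&(G<90)&(B<90)); m[:140]=0;m[260:]=0;m[:,:270]=0;m[:,370:]=0
ys,xs=np.nonzero(m); print(xs.min(),xs.max(),ys.min(),ys.max())
for y in range(ys.min(),ys.max()+1,4): 
    x=np.nonzero(m[y])[0]; print(y,x.min() if len(x) else 0,x.max() if len(x) else 0)
w=(im.min(2)>180)&(np.hypot(np.arange(640)[None]-321.5,np.arange(400)[:,None]-168)<7); a=np.argwhere(w).mean(0); print('dot',a)
d=atz('wrist',a[1],a[0],162); print(d)
for v in (203,): print('hub',atz('wrist',321.5,v,162))
print('far end',atz('wrist',321,244,162),'near end',atz('wrist',321,ys.min(),162))
# dark flange ellipse 
d2=(im.max(2)<60); d2[:145]=0; d2[:,:272]=0; d2[:,372:]=0; d2[240:]=0
n,l,s,c=cv2.connectedComponentsWithStats(d2.astype(np.uint8)); print(s[1:][s[1:,4]>200],c[1:][s[1:,4]>200])
print(proj('wrist',[500.3,80,162]),proj('wrist',[498,80.5,162]), 'post', proj('wrist',[577.5,86,165]))
```

```text
270 367 140 259
140 287 289
144 284 284
148 0 0
152 0 0
156 274 275
160 273 326
164 270 329
168 315 329
172 315 329
176 315 329
180 315 329
184 315 328
188 315 328
192 315 328
196 313 330
200 270 332
204 311 332
208 273 331
212 270 328
216 315 328
220 315 328
224 289 328
228 280 328
232 271 328
236 286 328
240 291 329
244 295 328
248 294 325
252 294 316
256 294 333
dot [168.61111111 321.61111111]
[471.1602618   94.27249728 162.        ]
hub [495.64921757  80.8088414  162.        ]
far end [527.04471276  63.19550181 162.        ] near end [451.76263557 104.32946279 162.        ]
[[ 280  157   35   79 1830]
 [ 330  157   33   79 1792]] [[299.29836066 196.09781421]
 [343.73493304 196.33482143]]
[323.37452876 208.2840071 ] [322.55877961 205.62132042] post [372.20956558 280.91299421]
```

Run:
```python
import cv2
im=cv2.imread('pics/w1.png')[110:290,240:400]; cv2.imwrite('pics/w1c.png',cv2.resize(im,None,fx=3.3,fy=3.3,interpolation=cv2.INTER_CUBIC))
```

```text
(no output)
```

View pics/w1c.png

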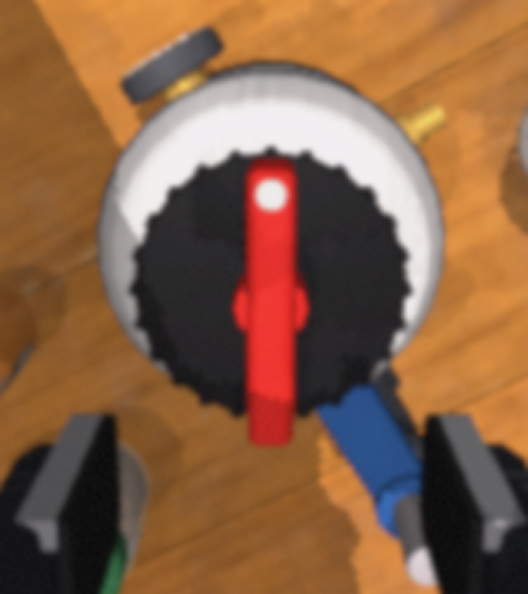

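Run:
```python
from h import *
a=atz('wrist',321.6,158.5,162);b=atz('wrist',321.6,231.5,162);print(a,b,(a+b)/2,np.linalg.norm(a-b), np.degrees(np.arctan2(*(a-b)[1::-1])))
for z in(136,140):
  L=[atz('wrist',u,v,z) for u,v in[(280.5,196),(363.5,196),(321.5,155.5),(321.5,235.5)]]
  print(z,(L[0]+L[1])/2,(L[2]+L[3])/2,np.linalg.norm(L[0]-L[1]),np.linalg.norm(L[2]-L[3]))
print('post',atz('wrist',240+424/3.3,110+568/3.3,165))
```

```text
[464.25687954  98.02938189 162.        ] [517.36400584  69.05222571 162.        ] [490.81044269  83.5408038  162.        ] 60.49828464181121 151.38153143978033
136 [497.02666698  80.63139858 136.        ] [497.72341754  79.7294238  136.        ] 74.3785753346437 74.38789098463728
140 [496.05536341  81.14477216 140.        ] [496.74058196  80.25772608 140.        ] 73.1475252126702 73.15668667804796
post [577.02241001  82.65858114 165.        ]
```

The wrist view shows the cap dead ahead, with the wing upright on column 321.5, the dot at (321.6,168.6), the flange centre at (321.5,196) and the post top at (368,282). The readings agree on a cap axis near (497,80.3), wing heading 151.4° and post near (577,85), which matches the 80 mm radius. I'll descend next.

Call:
{"name": "apply_moves", "arguments": {
  "deltas": [
    {"dx": -0.0013, "dy": -0.003, "dz": 0.01, "twist": 0, "claw": 0.04},
    {"dx": 0, "dy": 0, "dz": 0.02, "twist": 0, "claw": 0.04},
    {"dx": 0, "dy": 0, "dz": 0.02, "twist": 0, "claw": 0.04},
    {"dx": 0, "dy": 0, "dz": 0.015, "twist": 0, "claw": 0.04},
    {"dx": 0, "dy": 0, "dz": 0.01, "twist": 0, "claw": 0.04},
    {"dx": 0, "dy": 0, "dz": 0.008, "twist": 0, "claw": 0.036},
    {"dx": 0, "dy": 0, "dz": 0.005, "twist": 0, "claw": 0.032},
    {"dx": 0, "dy": 0, "dz": 0, "twist": 0, "claw": 0.028}
  ]
}}

```text
time: 4.03
position: [496.5, 79.1, 147.6]
orientation: [[0.478, 0.879, -0.001], [0.879, -0.478, 0.0], [-0.0, -0.001, -1.0]]
force: [0.8, 0.6, -0.0]
finger_gap: 27.9
```

Run:
```python
from h import *
st(); save('wrist','w2.png'); save('side','s2.png')
im=cv2.imread('pics/s2.png')[110:250,200:380]; cv2.imwrite('pics/s2c.png',cv2.resize(im,None,fx=4,fy=4,interpolation=cv2.INTER_CUBIC))
```

```text
t 4.03 p [496.5   79.05 147.57] yaw 61.48 tilt [-0.0008  0.    ] F [ 0.8   0.57 -0.  ] M [-0.023 -0.038  0.02 ] gap 27.9 q [ -0.2  15.3 -15.8  58.9   0.   28.3]
```

View pics/w2.png

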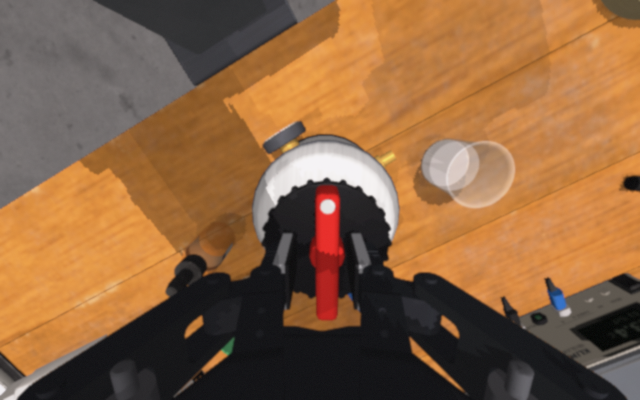

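View pics/s2c.png

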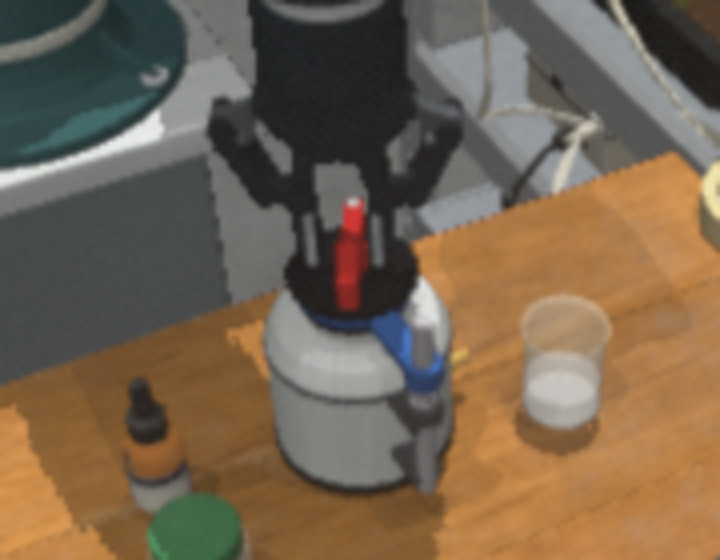

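The fingers straddle the hub. The hub is at column 327 against a finger midpoint of 322, so it lies about 2 mm towards tool +x. I'll correct that and close.

Call:
{"name": "apply_moves", "arguments": {
  "deltas": [
    {"dx": 0.0018, "dy": 0, "dz": 0.001, "twist": 0, "claw": 0.026},
    {"dx": 0, "dy": 0, "dz": 0, "twist": 0, "claw": 0.023},
    {"dx": 0, "dy": 0, "dz": 0, "twist": 0, "claw": 0.021},
    {"dx": 0, "dy": 0, "dz": 0, "twist": 0, "claw": 0.019},
    {"dx": 0, "dy": 0, "dz": 0, "twist": 0, "claw": 0.018}
  ]
}}

```text
time: 4.55
position: [498.0, 81.2, 147.4]
orientation: [[0.477, 0.879, 0.001], [0.879, -0.477, 0.0], [0.001, 0.0, -1.0]]
force: [0.3, 2.3, 2.1]
finger_gap: 18.2
```

Run:
```python
from h import *
st()
```

```text
t 4.55 p [498.02  81.16 147.38] yaw 61.53 tilt [0.0008 0.0005] F [0.28 2.32 2.14] M [ 0.359 -0.132 -0.002] gap 18.2 q [ -0.   15.5 -15.7  58.8   0.   28.5]
```

Call:
{"name": "apply_moves", "arguments": {
  "deltas": [
    {"dx": 0, "dy": 0, "dz": 0, "twist": 0, "claw": 0.015},
    {"dx": 0, "dy": 0, "dz": 0, "twist": -4, "claw": 0.015},
    {"dx": 0, "dy": 0, "dz": 0, "twist": -4, "claw": 0.015},
    {"dx": 0, "dy": 0, "dz": 0, "twist": -4, "claw": 0.015},
    {"dx": 0, "dy": 0, "dz": 0, "twist": -4, "claw": 0.015},
    {"dx": 0, "dy": 0, "dz": 0, "twist": -4, "claw": 0.015},
    {"dx": 0, "dy": 0, "dz": 0, "twist": -4, "claw": 0.015}
  ]
}}

```text
time: 5.13
position: [498.1, 80.9, 147.5]
orientation: [[0.075, 0.997, 0.001], [0.997, -0.075, -0.0], [-0.0, 0.001, -1.0]]
force: [1.1, 0.1, 4.7]
finger_gap: 16.1
```

Run:
```python
from h import *
st(); save('wrist','w3.png')
im=cv2.imread('pics/w3.png')[110:340,200:440]; cv2.imwrite('pics/w3c.png',cv2.resize(im,None,fx=2.5,fy=2.5,interpolation=cv2.INTER_CUBIC))
```

```text
t 5.13 p [498.06  80.87 147.46] yaw 85.71 tilt [ 0.0009 -0.0002] F [1.07 0.13 4.72] M [ 0.037 -0.121 -0.051] gap 16.1 q [ -0.   15.5 -15.7  58.8  -0.    4.3]
```

View pics/w3c.png

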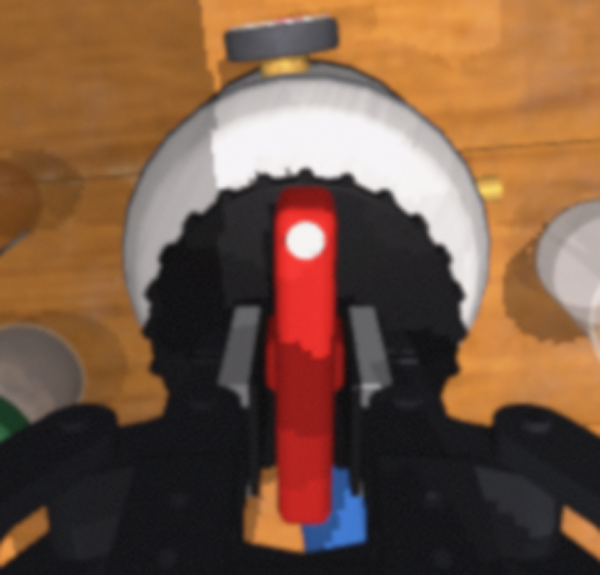

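The wing turned with the tool, so the cap is at about 0.56 rad. Upward force is 4.7 N, so I'll ease up slightly before the last 8–9°.

Call:
{"name": "apply_moves", "arguments": {
  "deltas": [
    {"dx": 0, "dy": 0, "dz": -0.001, "twist": 0, "claw": 0.017},
    {"dx": 0, "dy": 0, "dz": -0.001, "twist": 0, "claw": 0.017},
    {"dx": 0, "dy": 0, "dz": 0, "twist": -3, "claw": 0.017},
    {"dx": 0, "dy": 0, "dz": 0, "twist": -3, "claw": 0.017},
    {"dx": 0, "dy": 0, "dz": 0, "twist": -2.5, "claw": 0.017}
  ]
}}

```text
time: 5.6
position: [497.4, 81.2, 148.2]
orientation: [[-0.071, 0.997, -0.001], [0.997, 0.071, 0.001], [0.001, -0.001, -1.0]]
force: [6.8, 3.7, -15.4]
finger_gap: 17.3
```

Run:
```python
from h import *
st(); save('wrist','w4.png')
im=cv2.imread('pics/w4.png')[110:340,200:440]; cv2.imwrite('pics/w4c.png',cv2.resize(im,None,fx=2.5,fy=2.5,interpolation=cv2.INTER_CUBIC))
```

```text
t 5.6 p [497.43  81.17 148.23] yaw 94.07 tilt [-0.0014  0.0007] F [  6.84   3.69 -15.42] M [ 0.837 -1.218 -0.317] gap 17.3 q [ -0.   15.5 -15.6  59.1   0.   -4.1]
```

View pics/w4c.png

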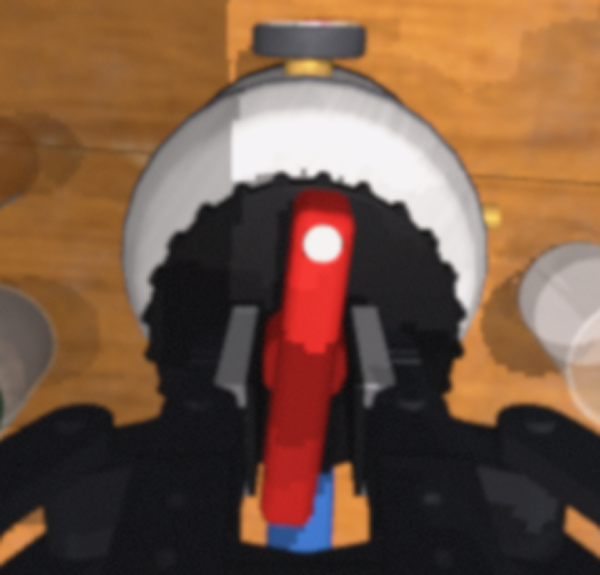

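Call:
{"name": "apply_moves", "arguments": {
  "deltas": [
    {"dx": 0, "dy": 0, "dz": 0, "twist": 0, "claw": 0.022},
    {"dx": 0, "dy": 0, "dz": 0, "twist": 0, "claw": 0.028},
    {"dx": 0, "dy": 0, "dz": 0, "twist": 0, "claw": 0.034},
    {"dx": 0, "dy": 0, "dz": 0, "twist": 0, "claw": 0.04}
  ]
}}

```text
time: 5.98
position: [497.7, 80.9, 149.3]
orientation: [[-0.069, 0.998, 0.0], [0.998, 0.069, -0.0], [-0.0, 0.0, -1.0]]
force: [0.6, -0.2, 0.4]
finger_gap: 39.6
```

```bash
cat > ang.py <<'E'
import sys
from h import *
nm=sys.argv[1]; z=float(sys.argv[2]) if len(sys.argv)>2 else 162
st(); im=save('wrist',nm+'.png').astype(int)
c=im[110:340,200:440,::-1].astype(np.uint8); cv2.imwrite(f'pics/{nm}c.png',cv2.resize(c,None,fx=2.5,fy=2.5,interpolation=cv2.INTER_CUBIC))
m=((im[...,0]>90)&(im[...,1]<90)&(im[...,2]<90)&(im[...,0]>2.2*im[...,1])).astype(np.uint8); m[:,:230]=0;m[:,430:]=0;m[:130]=0
n,l,s,cc=cv2.connectedComponentsWithStats(m); k=1+np.argmax(s[1:,4]); print(s[k])
ys,xs=np.nonzero(l==k)
P=[]
for v in range(ys.min()+6,ys.max()-6):
    x=xs[ys==v]
    P.append((x.min(),x.max(),v))
P=np.array(P,float)
# edges of the wing on world plane z
for i,nn in((0,'L'),(1,'R')):
    Q=np.array([atz('wrist',p[i],p[2],z)[:2] for p in P]); 
    vx,vy,x0,y0=cv2.fitLine(Q.astype(np.float32),cv2.DIST_HUBER,0,.01,.01).ravel(); a=np.degrees(np.arctan2(vy,vx))
    print(nn,'wing dir',(a if a>90 else a+180))
w=(im.min(2)>180); n,l2,s2,c2=cv2.connectedComponentsWithStats(w.astype(np.uint8))
for j in range(1,n):
    if s2[j,4]>40 and s2[j,4]<600 and abs(c2[j,0]-xs.mean())<40 and ys.min()-5<c2[j,1]<ys.max():
        d=atz('wrist',*c2[j],z); print('dot',c2[j],s2[j,4],d[:2],'ang from axis(497.3,80.3)',np.degrees(np.arctan2(d[1]-80.3,d[0]-497.3))%360,np.hypot(d[1]-80.3,d[0]-497.3))
E
python3 ang.py w5; python3 -c "
from h import *
save('top','t5.png')
im=cv2.imread('pics/t5.png')[160:280,240:400]; cv2.imwrite('pics/t5c.png',cv2.resize(im,None,fx=5,fy=5,interpolation=cv2.INTER_CUBIC))"
```

```text
t 5.98 p [497.7   80.92 149.28] yaw 93.97 tilt [ 0.0002 -0.0001] F [ 0.6  -0.17  0.36] M [-0.006 -0.027 -0.032] gap 39.6 q [ -0.   15.4 -15.5  59.1  -0.   -4. ]
[ 304  185   40  133 3062]
L wing dir 176.14764
R wing dir 175.70808
dot [330.64102564 206.00641026] 156 [468.05044911  83.64997402] ang from axis(497.3,80.3) 173.4663381637944 29.440763462552873
```

View pics/w5c.png

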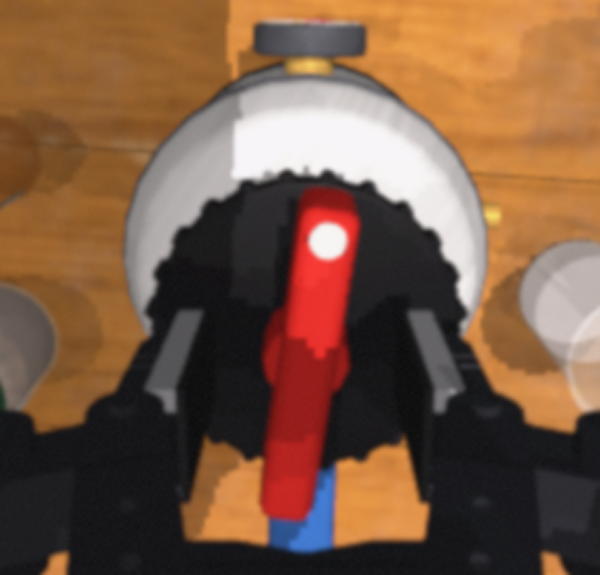

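View pics/t5c.png

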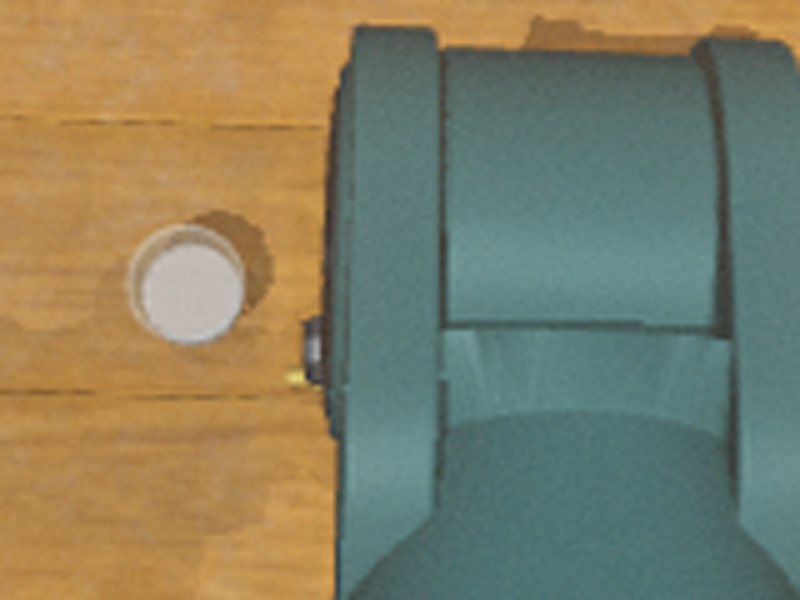

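The wing now heads about 175.5°. With tank yaw near 3° that puts the cap at only about 0.57, so either it slipped or my yaw estimate is off. I'll re-align, grip and turn again without lifting. If it stalls at the same angle, it's at the stop.

Call:
{"name": "apply_moves", "arguments": {
  "deltas": [
    {"dx": 0, "dy": 0, "dz": 0, "twist": 4.2, "claw": 0.03},
    {"dx": 0, "dy": 0, "dz": 0, "twist": 4.2, "claw": 0.024},
    {"dx": 0, "dy": 0, "dz": 0, "twist": 0, "claw": 0.02},
    {"dx": 0, "dy": 0, "dz": 0, "twist": 0, "claw": 0.016},
    {"dx": 0, "dy": 0, "dz": 0, "twist": 0, "claw": 0.016}
  ]
}}

```text
time: 6.5
position: [497.9, 80.9, 149.3]
orientation: [[0.074, 0.997, 0.001], [0.997, -0.074, 0.0], [0.0, 0.001, -1.0]]
force: [0.5, 1.1, 2.7]
finger_gap: 16.9
```

Call:
{"name": "apply_moves", "arguments": {
  "deltas": [
    {"dx": 0, "dy": 0, "dz": 0, "twist": -2, "claw": 0.016},
    {"dx": 0, "dy": 0, "dz": 0, "twist": -2, "claw": 0.016}
  ]
}}

```text
time: 6.67
position: [498.0, 81.0, 149.3]
orientation: [[0.003, 1.0, 0.001], [1.0, -0.003, 0.0], [0.0, 0.001, -1.0]]
force: [1.0, 1.0, 1.8]
finger_gap: 16.4
```

```bash
python3 ang.py w6
```

```text
t 6.67 p [498.01  81.04 149.3 ] yaw 89.81 tilt [0.0008 0.0002] F [1.01 1.   1.81] M [ 0.176 -0.196 -0.088] gap 16.4 q [ -0.   15.4 -15.5  59.1   0.    0.2]
[ 306  184   32  134 2993]
L wing dir 179.84027
R wing dir 179.15115
dot [321.6433121  204.79617834] 157 [467.92707098  81.43710281] ang from axis(497.3,80.3) 177.78303776885795 29.394930893074818
```

Call:
{"name": "apply_moves", "arguments": {
  "deltas": [
    {"dx": 0, "dy": 0, "dz": 0, "twist": -2, "claw": 0.016},
    {"dx": 0, "dy": 0, "dz": 0, "twist": -2, "claw": 0.016}
  ]
}}

```text
time: 6.88
position: [498.0, 81.1, 149.3]
orientation: [[-0.065, 0.998, 0.001], [0.998, 0.065, 0.0], [0.0, 0.001, -1.0]]
force: [1.5, 2.9, 1.3]
finger_gap: 16.4
```

```bash
python3 ang.py w7
```

```text
t 6.88 p [498.03  81.11 149.28] yaw 93.74 tilt [0.0008 0.0004] F [1.47 2.85 1.33] M [ 0.614 -0.388 -0.174] gap 16.4 q [ -0.   15.4 -15.5  59.1   0.   -3.8]
[ 306  184   32  134 3003]
L wing dir 183.23056
R wing dir 182.36166
dot [322.5        204.58441558] 154 [467.94220935  79.97094277] ang from axis(497.3,80.3) 180.64217369939422 29.35963471688009
```

View pics/w7c.png

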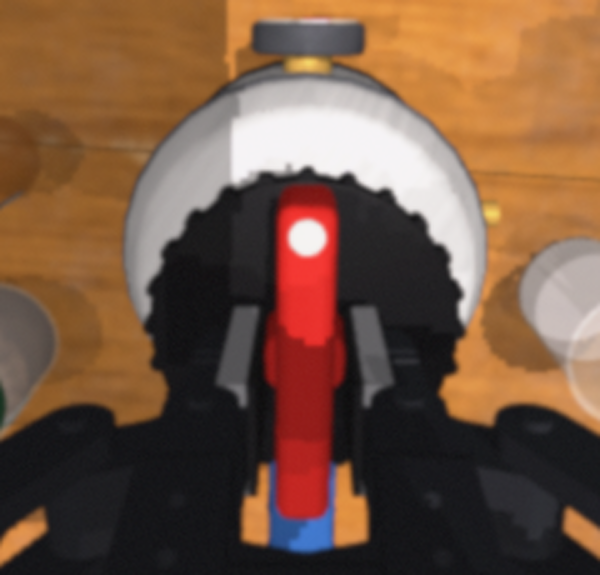

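Call:
{"name": "apply_moves", "arguments": {
  "deltas": [
    {"dx": 0, "dy": 0, "dz": 0, "twist": -1.5, "claw": 0.016},
    {"dx": 0, "dy": 0, "dz": 0, "twist": -1.5, "claw": 0.016}
  ]
}}

```text
time: 7.1
position: [498.2, 81.4, 149.3]
orientation: [[-0.116, 0.993, 0.001], [0.993, 0.116, 0.001], [0.001, 0.001, -1.0]]
force: [3.6, 5.6, 1.5]
finger_gap: 16.6
```

```bash
python3 ang.py w8
```

```text
t 7.1 p [498.19  81.41 149.31] yaw 96.66 tilt [0.0011 0.0012] F [3.56 5.61 1.45] M [ 1.116 -0.606 -0.404] gap 16.6 q [ -0.   15.4 -15.5  59.1   0.1  -6.7]
[ 306  184   32  133 2988]
L wing dir 184.74661
R wing dir 183.70251
dot [323.73717949 204.33333333] 156 [468.02254788  79.30282896] ang from axis(497.3,80.3) 181.95070305196433 29.294428694302198
```

At the stop: the torque doubled to 0.40 N m while the wing hardly moved. I'll relax, open and let it vent for 2+ s.

Call:
{"name": "apply_moves", "arguments": {
  "deltas": [
    {"dx": 0, "dy": 0, "dz": 0, "twist": 1.5, "claw": 0.016},
    {"dx": 0, "dy": 0, "dz": 0, "twist": 0, "claw": 0.02},
    {"dx": 0, "dy": 0, "dz": 0, "twist": 0, "claw": 0.024},
    {"dx": 0, "dy": 0, "dz": 0, "twist": 0, "claw": 0.028},
    {"dx": 0, "dy": 0, "dz": 0, "twist": 0, "claw": 0.03},
    {"dx": 0, "dy": 0, "dz": 0, "twist": 0, "claw": 0.03}
  ]
}}

```text
time: 7.65
position: [497.6, 80.9, 149.0]
orientation: [[-0.089, 0.996, -0.0], [0.996, 0.089, -0.0], [-0.0, -0.0, -1.0]]
force: [0.3, -0.5, 0.0]
finger_gap: 30.0
```

```bash
python3 ang.py w9
```

```text
t 7.65 p [497.61  80.88 149.04] yaw 95.13 tilt [-0.0002 -0.0001] F [ 0.32 -0.5   0.01] M [-0.06  -0.014 -0.024] gap 30.0 q [ -0.   15.4 -15.5  59.1  -0.   -5.2]
[ 305  185   35  134 3030]
L wing dir 183.22385
R wing dir 182.58821
dot [324.37341772 205.75949367] 158 [468.00853376  80.01848992] ang from axis(497.3,80.3) 180.550632826286 29.29281896085995
```

View pics/w9c.png

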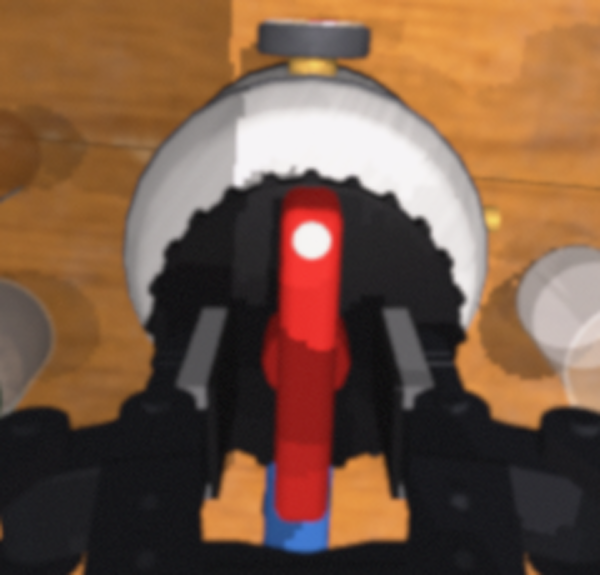

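Released with the wing at about 183° (roughly 0.69 rad) and no load. I'll wait here while it vents.

Call:
{"name": "apply_moves", "arguments": {
  "deltas": [
    {"claw": 0.03, "dx": 0, "dy": 0, "dz": 0, "twist": 0},
    {"claw": 0.03, "dx": 0, "dy": 0, "dz": 0, "twist": 0},
    {"claw": 0.03, "dx": 0, "dy": 0, "dz": 0, "twist": 0},
    {"claw": 0.03, "dx": 0, "dy": 0, "dz": 0, "twist": 0},
    {"claw": 0.03, "dx": 0, "dy": 0, "dz": 0, "twist": 0},
    {"claw": 0.03, "dx": 0, "dy": 0, "dz": 0, "twist": 0},
    {"claw": 0.03, "dx": 0, "dy": 0, "dz": 0, "twist": 0},
    {"claw": 0.03, "dx": 0, "dy": 0, "dz": 0, "twist": 0}
  ]
}}

```text
time: 8.37
position: [497.7, 81.0, 149.1]
orientation: [[-0.089, 0.996, -0.0], [0.996, 0.089, 0.0], [0.0, -0.0, -1.0]]
force: [-0.7, -0.3, -0.4]
finger_gap: 30.1
```

Call:
{"name": "apply_moves", "arguments": {
  "deltas": [
    {"claw": 0.03, "dx": 0, "dy": 0, "dz": 0, "twist": 0},
    {"claw": 0.03, "dx": 0, "dy": 0, "dz": 0, "twist": 0},
    {"claw": 0.03, "dx": 0, "dy": 0, "dz": 0, "twist": 0},
    {"claw": 0.03, "dx": 0, "dy": 0, "dz": 0, "twist": 0},
    {"claw": 0.03, "dx": 0, "dy": 0, "dz": 0, "twist": 0},
    {"claw": 0.03, "dx": 0, "dy": 0, "dz": 0, "twist": 0},
    {"claw": 0.03, "dx": 0, "dy": 0, "dz": 0, "twist": 0},
    {"claw": 0.03, "dx": 0, "dy": 0, "dz": 0, "twist": 0}
  ]
}}

```text
time: 9.03
position: [497.7, 80.9, 149.1]
orientation: [[-0.089, 0.996, -0.0], [0.996, 0.089, 0.0], [0.0, -0.0, -1.0]]
force: [-0.0, 0.6, -0.4]
finger_gap: 30.0
```

Call:
{"name": "apply_moves", "arguments": {
  "deltas": [
    {"claw": 0.03, "dx": 0, "dy": 0, "dz": 0, "twist": 0},
    {"claw": 0.03, "dx": 0, "dy": 0, "dz": 0, "twist": 0},
    {"claw": 0.03, "dx": 0, "dy": 0, "dz": 0, "twist": 0},
    {"claw": 0.03, "dx": 0, "dy": 0, "dz": 0, "twist": 0},
    {"claw": 0.03, "dx": 0, "dy": 0, "dz": 0, "twist": 0},
    {"claw": 0.03, "dx": 0, "dy": 0, "dz": 0, "twist": 0},
    {"claw": 0.03, "dx": 0, "dy": 0, "dz": 0, "twist": 0},
    {"claw": 0.03, "dx": 0, "dy": 0, "dz": 0, "twist": 0}
  ]
}}

```text
time: 9.7
position: [497.7, 81.0, 149.1]
orientation: [[-0.089, 0.996, -0.0], [0.996, 0.089, 0.0], [0.0, -0.0, -1.0]]
force: [0.0, -0.8, 0.0]
finger_gap: 30.2
```

Call:
{"name": "apply_moves", "arguments": {
  "deltas": [
    {"claw": 0.03, "dx": 0, "dy": 0, "dz": 0, "twist": 0},
    {"claw": 0.03, "dx": 0, "dy": 0, "dz": 0, "twist": 0},
    {"claw": 0.03, "dx": 0, "dy": 0, "dz": 0, "twist": 0},
    {"claw": 0.03, "dx": 0, "dy": 0, "dz": 0, "twist": 0},
    {"claw": 0.03, "dx": 0, "dy": 0, "dz": 0, "twist": 0},
    {"claw": 0.03, "dx": 0, "dy": 0, "dz": 0, "twist": 0},
    {"claw": 0.03, "dx": 0, "dy": 0, "dz": 0, "twist": 0},
    {"claw": 0.03, "dx": 0, "dy": 0, "dz": 0, "twist": 0}
  ]
}}

```text
time: 10.37
position: [497.7, 81.0, 149.1]
orientation: [[-0.089, 0.996, -0.0], [0.996, 0.089, 0.0], [0.0, -0.0, -1.0]]
force: [-0.7, 0.4, 0.6]
finger_gap: 29.8
```

```bash
python3 ang.py w10
```

```text
t 10.37 p [497.7   80.97 149.06] yaw 95.12 tilt [-0.  0.] F [-0.73  0.41  0.64] M [-0.024  0.013  0.048] gap 29.8 q [ -0.   15.4 -15.5  59.1   0.   -5.1]
[ 305  185   35  133 3021]
L wing dir 183.28944
R wing dir 182.50632
dot [324.0875 205.5   ] 160 [467.9798223  79.9226733] ang from axis(497.3,80.3) 180.73730910350386 29.322605542901446
```

Call:
{"name": "apply_moves", "arguments": {
  "deltas": [
    {"claw": 0.026, "dx": 0, "dy": 0, "dz": 0.002, "twist": 2},
    {"claw": 0.023, "dx": 0, "dy": 0, "dz": 0.002, "twist": 0},
    {"claw": 0.023, "dx": 0, "dy": 0, "dz": 0.002, "twist": 0},
    {"claw": 0.023, "dx": 0, "dy": 0, "dz": 0.001, "twist": 0},
    {"claw": 0.023, "dx": 0, "dy": 0, "dz": 0, "twist": 0}
  ]
}}

```text
time: 10.83
position: [497.5, 80.9, 141.8]
orientation: [[-0.055, 0.998, -0.0], [0.998, 0.055, 0.0], [0.0, -0.0, -1.0]]
force: [-0.5, -0.5, -0.9]
finger_gap: 22.9
```

Call:
{"name": "apply_moves", "arguments": {
  "deltas": [
    {"claw": 0.023, "dx": 0, "dy": 0, "dz": 0.001, "twist": 0},
    {"claw": 0.023, "dx": 0, "dy": 0, "dz": 0.001, "twist": 0},
    {"claw": 0.023, "dx": 0, "dy": 0, "dz": 0, "twist": 0}
  ]
}}

```text
time: 11.08
position: [497.9, 81.0, 140.3]
orientation: [[-0.055, 0.999, 0.001], [0.999, 0.055, 0.0], [-0.0, 0.001, -1.0]]
force: [0.3, -0.5, 5.6]
finger_gap: 23.3
```

Call:
{"name": "apply_moves", "arguments": {
  "deltas": [
    {"claw": 0.023, "dx": 0, "dy": 0, "dz": 0.001, "twist": 0},
    {"claw": 0.023, "dx": 0, "dy": 0, "dz": 0.001, "twist": 0},
    {"claw": 0.023, "dx": 0, "dy": 0, "dz": 0, "twist": 0}
  ]
}}

```text
time: 11.33
position: [497.9, 80.9, 138.4]
orientation: [[-0.055, 0.999, 0.001], [0.999, 0.055, -0.0], [-0.0, 0.001, -1.0]]
force: [-1.0, -0.4, 6.8]
finger_gap: 23.2
```

Call:
{"name": "apply_moves", "arguments": {
  "deltas": [
    {"claw": 0.023, "dx": 0, "dy": 0, "dz": 0.0015, "twist": 0},
    {"claw": 0.023, "dx": 0, "dy": 0, "dz": 0.0015, "twist": 0},
    {"claw": 0.023, "dx": 0, "dy": 0, "dz": 0.001, "twist": 0},
    {"claw": 0.023, "dx": 0, "dy": 0, "dz": 0, "twist": 0}
  ]
}}

```text
time: 11.67
position: [497.9, 80.9, 134.4]
orientation: [[-0.055, 0.999, 0.001], [0.999, 0.055, -0.0], [-0.0, 0.001, -1.0]]
force: [-1.6, -1.0, 9.1]
finger_gap: 22.9
```

Call:
{"name": "apply_moves", "arguments": {
  "deltas": [
    {"claw": 0.023, "dx": 0, "dy": 0, "dz": 0.001, "twist": 0},
    {"claw": 0.023, "dx": 0, "dy": 0, "dz": 0, "twist": 0}
  ]
}}

```text
time: 11.83
position: [497.9, 80.9, 133.5]
orientation: [[-0.055, 0.999, 0.001], [0.999, 0.055, -0.0], [-0.0, 0.001, -1.0]]
force: [-1.7, -0.8, 8.8]
finger_gap: 22.9
```

Call:
{"name": "apply_moves", "arguments": {
  "deltas": [
    {"claw": 0.019, "dx": 0, "dy": 0, "dz": 0, "twist": 0},
    {"claw": 0.016, "dx": 0, "dy": 0, "dz": 0, "twist": 0},
    {"claw": 0.016, "dx": 0, "dy": 0, "dz": 0, "twist": 0},
    {"claw": 0.016, "dx": 0, "dy": 0, "dz": 0, "twist": -4},
    {"claw": 0.016, "dx": 0, "dy": 0, "dz": 0, "twist": -4},
    {"claw": 0.016, "dx": 0, "dy": 0, "dz": 0, "twist": -4}
  ]
}}

```text
time: 12.33
position: [498.1, 80.9, 133.7]
orientation: [[-0.264, 0.964, 0.001], [0.964, 0.264, -0.0], [-0.001, 0.001, -1.0]]
force: [-1.3, -0.9, 9.3]
finger_gap: 17.1
```

```bash
python3 ang.py w11 156
```

```text
t 12.33 p [498.06  80.87 133.67] yaw 105.32 tilt [ 0.0012 -0.0002] F [-1.31 -0.93  9.32] M [-0.173  0.404 -0.066] gap 17.1 q [ -0.   16.  -17.2  56.7  -0.  -15.4]
[ 305  188   34  140 3348]
L wing dir 196.15004
R wing dir 195.0266
dot [320.96111111 210.01666667] 180 [468.64300927  72.87642296] ang from axis(497.3,80.3) 194.52318921856454 29.602915626930866
```

It's past the stop: the wing is at about 195° (roughly 0.92 rad) with low torque. I'll turn on.

Call:
{"name": "apply_moves", "arguments": {
  "deltas": [
    {"claw": 0.016, "dx": 0, "dy": 0, "dz": 0, "twist": -4},
    {"claw": 0.016, "dx": 0, "dy": 0, "dz": 0, "twist": -4},
    {"claw": 0.016, "dx": 0, "dy": 0, "dz": 0, "twist": -4},
    {"claw": 0.016, "dx": 0, "dy": 0, "dz": 0, "twist": -4},
    {"claw": 0.016, "dx": 0, "dy": 0, "dz": 0, "twist": -4},
    {"claw": 0.016, "dx": 0, "dy": 0, "dz": 0, "twist": 0}
  ]
}}

```text
time: 12.88
position: [498.1, 80.9, 133.7]
orientation: [[-0.579, 0.815, 0.001], [0.815, 0.579, -0.0], [-0.001, 0.001, -1.0]]
force: [-2.0, -0.0, 9.4]
finger_gap: 17.0
```

```bash
python3 ang.py w12 156
```

```text
t 12.88 p [498.07  80.9  133.69] yaw 125.39 tilt [ 0.0012 -0.0002] F [-1.95 -0.03  9.43] M [-0.054  0.319  0.002] gap 17.0 q [ -0.   16.  -17.2  56.7  -0.  -35.4]
[ 305  188   34  141 3393]
L wing dir 215.46323
R wing dir 215.16597
dot [321.94827586 209.5862069 ] 58 [472.71247789  63.97864328] ang from axis(497.3,80.3) 213.57646501394075 29.511572794120713
```

The wing is at about 215° (roughly 1.26 rad). I'll raise it with the spring.

Call:
{"name": "apply_moves", "arguments": {
  "deltas": [
    {"claw": 0.016, "dx": 0, "dy": 0, "dz": -0.003, "twist": 0},
    {"claw": 0.016, "dx": 0, "dy": 0, "dz": -0.004, "twist": 0},
    {"claw": 0.016, "dx": 0, "dy": 0, "dz": -0.004, "twist": 0},
    {"claw": 0.016, "dx": 0, "dy": 0, "dz": -0.004, "twist": 0},
    {"claw": 0.016, "dx": 0, "dy": 0, "dz": -0.004, "twist": 0},
    {"claw": 0.022, "dx": 0, "dy": 0, "dz": 0, "twist": 0},
    {"claw": 0.024, "dx": 0, "dy": 0, "dz": -0.003, "twist": 0},
    {"claw": 0.024, "dx": 0, "dy": 0, "dz": -0.001, "twist": 0}
  ]
}}

```text
time: 13.6
position: [497.5, 81.0, 156.1]
orientation: [[-0.575, 0.818, -0.0], [0.818, 0.575, 0.0], [0.0, -0.0, -1.0]]
force: [-0.2, 0.4, -0.0]
finger_gap: 24.2
```

```bash
python3 ang.py w13 176; python3 -c "
from h import *
save('side','s13.png')
im=cv2.imread('pics/s13.png')[110:250,200:380]; cv2.imwrite('pics/s13c.png',cv2.resize(im,None,fx=4,fy=4,interpolation=cv2.INTER_CUBIC))"
```

```text
t 13.6 p [497.52  80.96 156.11] yaw 125.12 tilt [-0.0005  0.    ] F [-0.24  0.35 -0.03] M [0.06  0.066 0.04 ] gap 24.2 q [ -0.   15.1 -14.7  60.2   0.  -35.1]
[ 303  188   36  138 3293]
L wing dir 215.9959
R wing dir 214.93042
```

View pics/w13c.png

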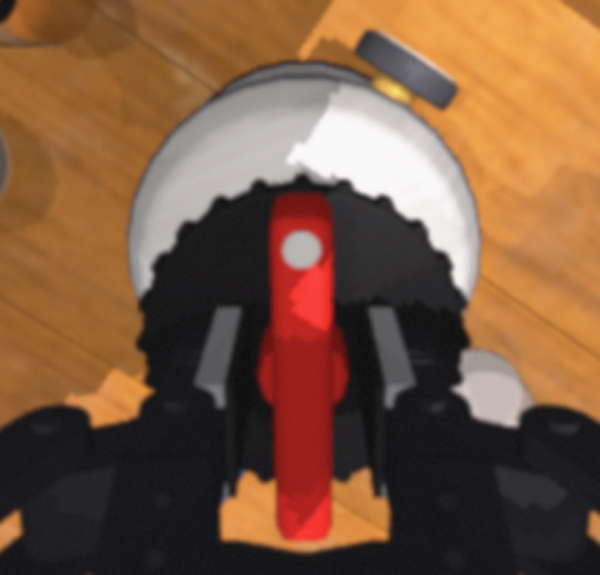

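View pics/s13c.png

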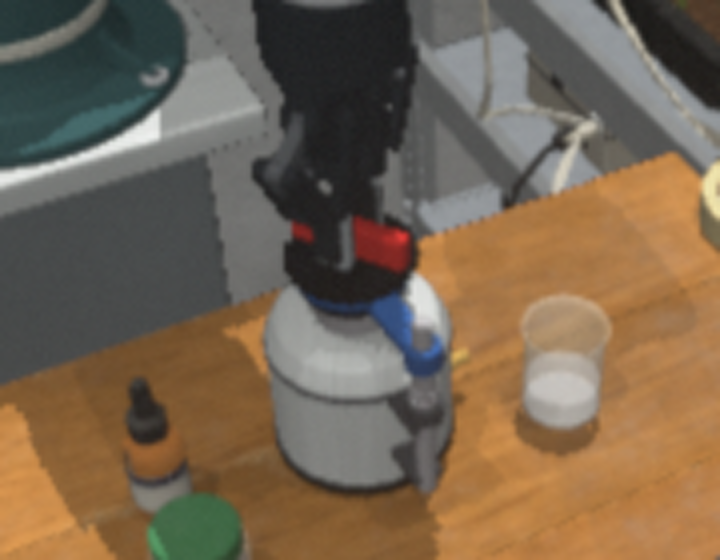

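The cap is up: the arm has risen on the post and the fingers sit loosely round the hub at column 304. Now I'll swing it along the arc about the post.

Call:
{"name": "apply_moves", "arguments": {
  "deltas": [
    {"claw": 0.024, "dx": 0, "dy": 0, "dz": -0.003, "twist": 0},
    {"claw": 0.024, "dx": -0.0036, "dy": -0.0021, "dz": 0, "twist": -3},
    {"claw": 0.024, "dx": -0.0036, "dy": -0.0021, "dz": 0, "twist": -3},
    {"claw": 0.024, "dx": -0.0036, "dy": -0.0021, "dz": 0, "twist": -3},
    {"claw": 0.024, "dx": -0.0036, "dy": -0.0021, "dz": 0, "twist": -3},
    {"claw": 0.024, "dx": -0.0036, "dy": -0.0021, "dz": 0, "twist": -3}
  ]
}}

```text
time: 14.2
position: [501.4, 60.4, 159.1]
orientation: [[-0.769, 0.639, -0.0], [0.639, 0.769, 0.0], [0.0, -0.0, -1.0]]
force: [0.3, 1.5, 1.7]
finger_gap: 24.0
```

```bash
python3 -c "
from h import *
st();save('wrist','w14.png')"
```

```text
t 14.2 p [501.43  60.44 159.07] yaw 140.27 tilt [-0.0005  0.0002] F [0.27 1.51 1.75] M [0.101 0.076 0.008] gap 24.0 q [ -2.4  15.1 -14.3  60.7   0.  -52.7]
```

View pics/w14.png

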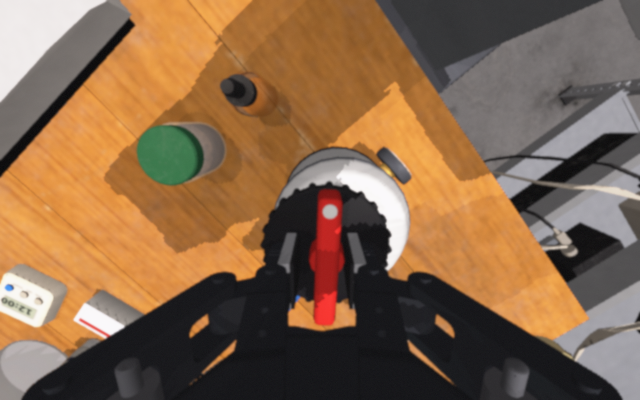

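The cap is swinging with the hand, and the white tank is now displaced to the right under the black flange. Continuing.

Call:
{"name": "apply_moves", "arguments": {
  "deltas": [
    {"claw": 0.024, "dx": -0.0036, "dy": -0.0021, "dz": 0, "twist": -3},
    {"claw": 0.024, "dx": -0.0036, "dy": -0.0021, "dz": 0, "twist": -3},
    {"claw": 0.024, "dx": -0.0036, "dy": -0.0021, "dz": 0, "twist": -3},
    {"claw": 0.024, "dx": -0.0036, "dy": -0.0021, "dz": 0, "twist": -3},
    {"claw": 0.024, "dx": -0.0036, "dy": -0.0021, "dz": 0, "twist": -3},
    {"claw": 0.024, "dx": -0.0036, "dy": -0.0021, "dz": 0, "twist": -3},
    {"claw": 0.024, "dx": -0.0036, "dy": -0.0021, "dz": 0, "twist": -3},
    {"claw": 0.024, "dx": -0.0036, "dy": -0.0021, "dz": 0, "twist": -3}
  ]
}}

```text
time: 14.92
position: [518.1, 31.9, 159.0]
orientation: [[-0.962, 0.272, -0.001], [0.272, 0.962, -0.0], [0.001, -0.0, -1.0]]
force: [-2.3, -1.0, 1.2]
finger_gap: 24.1
```

Call:
{"name": "apply_moves", "arguments": {
  "deltas": [
    {"claw": 0.024, "dx": -0.0036, "dy": -0.0021, "dz": 0, "twist": -3},
    {"claw": 0.024, "dx": -0.0036, "dy": -0.0021, "dz": 0, "twist": -3},
    {"claw": 0.024, "dx": -0.0036, "dy": -0.0021, "dz": 0, "twist": -3},
    {"claw": 0.024, "dx": -0.0036, "dy": -0.0021, "dz": 0, "twist": -3},
    {"claw": 0.024, "dx": -0.0036, "dy": -0.0021, "dz": 0, "twist": -3},
    {"claw": 0.024, "dx": -0.0036, "dy": -0.0021, "dz": 0, "twist": -3},
    {"claw": 0.024, "dx": -0.0036, "dy": -0.0021, "dz": 0, "twist": -3},
    {"claw": 0.024, "dx": -0.0036, "dy": -0.0021, "dz": 0, "twist": -3}
  ]
}}

```text
time: 15.58
position: [544.9, 12.5, 158.9]
orientation: [[-0.99, -0.142, -0.001], [-0.142, 0.99, -0.0], [0.001, -0.0, -1.0]]
force: [-2.3, -2.3, -0.1]
finger_gap: 23.9
```

Call:
{"name": "apply_moves", "arguments": {
  "deltas": [
    {"claw": 0.024, "dx": -0.0036, "dy": -0.0021, "dz": 0, "twist": -3},
    {"claw": 0.024, "dx": -0.0036, "dy": -0.0021, "dz": 0, "twist": -3},
    {"claw": 0.024, "dx": -0.0036, "dy": -0.0021, "dz": 0, "twist": -3},
    {"claw": 0.024, "dx": -0.0036, "dy": -0.0021, "dz": 0, "twist": -3},
    {"claw": 0.024, "dx": -0.0036, "dy": -0.0021, "dz": 0, "twist": -3},
    {"claw": 0.024, "dx": -0.0036, "dy": -0.0021, "dz": 0, "twist": -3},
    {"claw": 0.024, "dx": -0.0036, "dy": -0.0021, "dz": 0, "twist": -3},
    {"claw": 0.024, "dx": -0.0036, "dy": -0.0021, "dz": 0, "twist": -3}
  ]
}}

```text
time: 16.25
position: [577.6, 5.8, 159.0]
orientation: [[-0.846, -0.532, -0.001], [-0.532, 0.846, -0.001], [0.001, -0.0, -1.0]]
force: [-1.1, -2.3, 0.3]
finger_gap: 24.2
```

```bash
python3 -c "
from h import *
st();save('wrist','w15.png');save('side','s15.png')
im=cv2.imread('pics/s15.png')[110:270,200:380]; cv2.imwrite('pics/s15c.png',cv2.resize(im,None,fx=3.5,fy=3.5,interpolation=cv2.INTER_CUBIC))"
```

```text
t 16.25 p [577.59   5.78 158.96] yaw -147.83 tilt [-0.0008 -0.0007] F [-1.06 -2.26  0.28] M [-0.414  0.203  0.037] gap 24.2 q [  -7.5   21.9   -3.9   64.2   -0.  -129.7]
```

View pics/w15.png

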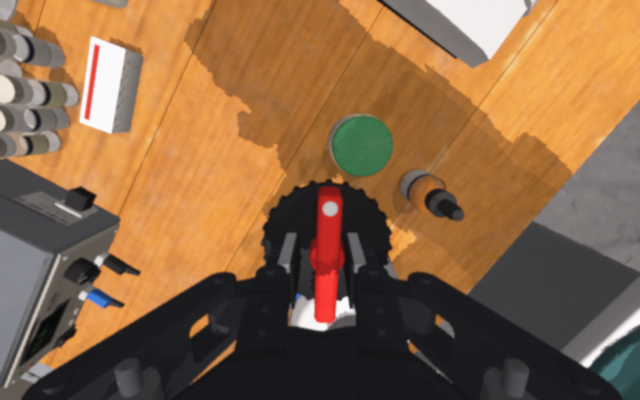

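View pics/s15c.png

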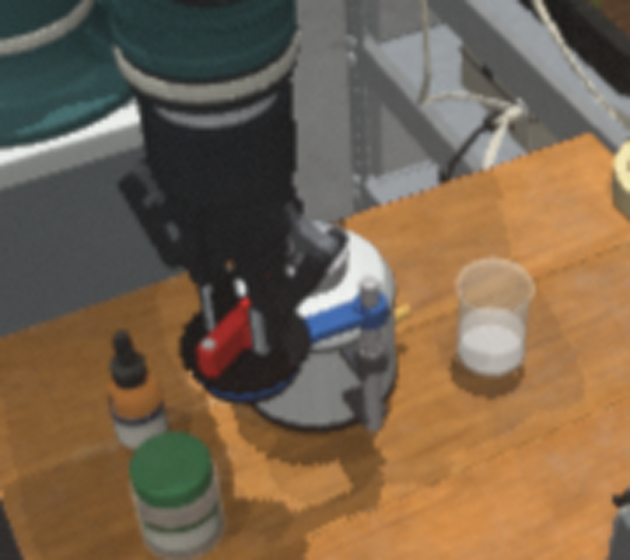

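Call:
{"name": "apply_moves", "arguments": {
  "deltas": [
    {"claw": 0.024, "dx": -0.0036, "dy": -0.0021, "dz": 0, "twist": -3},
    {"claw": 0.024, "dx": -0.0036, "dy": -0.0021, "dz": 0, "twist": -3},
    {"claw": 0.024, "dx": -0.0036, "dy": -0.0021, "dz": 0, "twist": -3},
    {"claw": 0.024, "dx": 0, "dy": 0, "dz": 0, "twist": 0},
    {"claw": 0.03, "dx": 0, "dy": 0, "dz": 0, "twist": 0},
    {"claw": 0.04, "dx": 0, "dy": 0, "dz": 0, "twist": 0},
    {"claw": 0.04, "dx": 0, "dy": 0, "dz": 0, "twist": 0}
  ]
}}

```text
time: 16.93
position: [589.9, 7.2, 159.2]
orientation: [[-0.755, -0.656, -0.0], [-0.656, 0.755, 0.0], [-0.0, 0.0, -1.0]]
force: [-0.5, 0.6, 0.1]
finger_gap: 40.0
```

```bash
python3 ang.py w16 176
```

```text
t 16.93 p [589.85   7.15 159.17] yaw -138.99 tilt [-0.      0.0001] F [-0.55  0.64  0.13] M [ 0.058 -0.043  0.025] gap 40.0 q [  -7.2   23.1   -2.    65.     0.  -138.2]
[ 308  185   35  135 3171]
L wing dir 129.34668
R wing dir 129.84589
dot [326.82291667 205.80208333] 96 [607.46307447 -17.01905651] ang from axis(497.3,80.3) 318.5423298437902 146.99286287643162
```

View pics/w16.png

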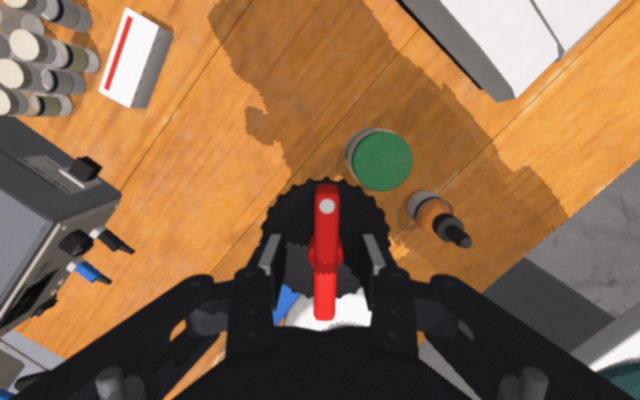

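The fingers are open and clear on both sides of the hub, the wing stands between them at column 325, and the force is about 0. I'll retreat straight up.

Call:
{"name": "apply_moves", "arguments": {
  "deltas": [
    {"claw": 0.05, "dx": 0, "dy": 0, "dz": -0.01, "twist": 0},
    {"claw": 0.05, "dx": 0, "dy": 0, "dz": -0.015, "twist": 0},
    {"claw": 0.05, "dx": 0, "dy": 0, "dz": -0.02, "twist": 0},
    {"claw": 0.05, "dx": 0, "dy": 0, "dz": -0.025, "twist": 0},
    {"claw": 0.05, "dx": 0, "dy": 0, "dz": -0.025, "twist": 0},
    {"claw": 0.05, "dx": 0, "dy": 0, "dz": -0.02, "twist": 0},
    {"claw": 0.05, "dx": 0, "dy": 0, "dz": -0.005, "twist": 0},
    {"claw": 0.05, "dx": 0, "dy": 0, "dz": 0, "twist": 0}
  ]
}}

```text
time: 17.65
position: [590.7, 7.0, 280.9]
orientation: [[-0.754, -0.657, 0.003], [-0.657, 0.754, -0.0], [-0.002, -0.002, -1.0]]
force: [0.3, 1.0, -0.8]
finger_gap: 50.0
```

```bash
python3 -c "
from h import *
st();save('wrist','w17.png');save('side','s17.png')
im=cv2.imread('pics/s17.png')[110:270,200:380]; cv2.imwrite('pics/s17c.png',cv2.resize(im,None,fx=3.5,fy=3.5,interpolation=cv2.INTER_CUBIC))
for n in ['side']:
  for k in ['dropper_1','beaker','seed_jar']:
    for r in finder.silhouettes(n,k)[:1]: print(k,r['box'],round(r['score'],2))
"
```

```text
t 17.65 p [590.65   7.   280.87] yaw -138.91 tilt [ 0.0029 -0.0004] F [ 0.26  0.98 -0.76] M [-0.028 -0.011 -0.037] gap 50.0 q [  -7.2   21.2   14.1   82.7   -0.  -138.3]
dropper_1 [230.2, 205.5, 18.3, 33.8] 0.71
beaker [330.6, 180.2, 22.2, 34.2] 0.55
seed_jar [237.2, 231.9, 26.9, 38.2] 0.96
```

View pics/w17.png

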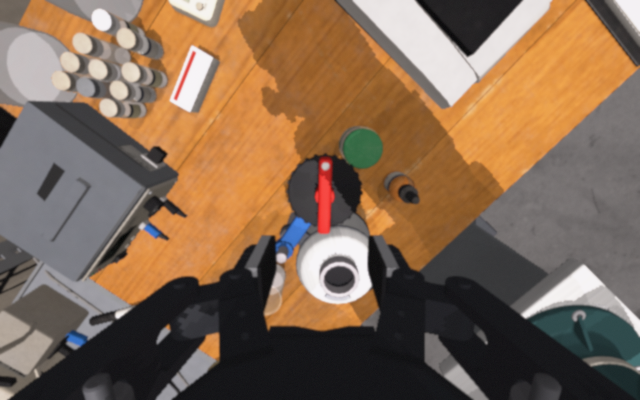

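View pics/s17c.png

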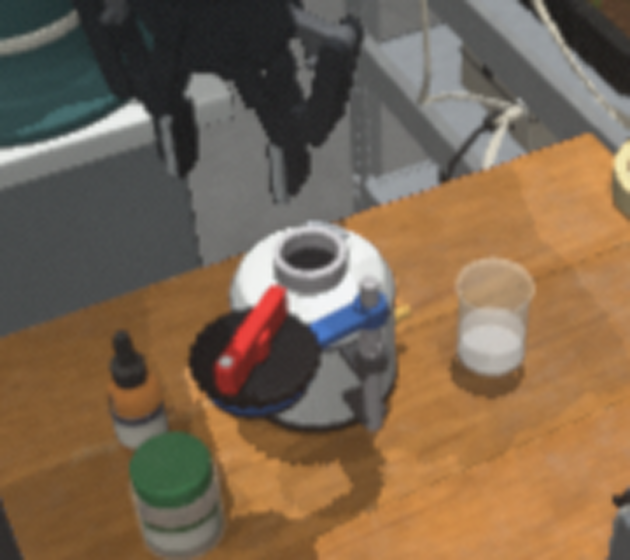

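The mouth is open: in the wrist view it is at (340,275), the cap at (324,190) and the post at (281,258). I'll check the swing angle.

```bash
python3 -c "
from h import *
c=atz('wrist',324.5,190,154);p=atz('wrist',281,258,165);n=atz('wrist',340,275,126)
print(c,p,n,np.linalg.norm((c-p)[:2]),np.linalg.norm((n-p)[:2]))
a=lambda v:np.arctan2(v[1],v[0])
print('swing',(a(c-p)-a(n-p))%(2*np.pi))
# second method: nominal post from earlier
P=np.array([577.2,84.5]);print((a(c[:2]-P)-np.radians(183.2))%(2*np.pi))
"
```

```text
[588.64526368   3.86302292 154.        ] [577.04024766  83.72171849 165.        ] [501.59807907  74.92228097 126.        ] 80.69750712799912 75.95361019252788
swing 1.598992010005379
1.6559396894653027
```

```bash
python3 -c "
from h import *
st(); print(env.close_job())"
```

```text
t 17.9 p [589.67   7.13 278.05] yaw -138.89 tilt [-0.0018  0.0002] F [-0.47 -0.52 -0.06] M [ 0.014 -0.023  0.003] gap 50.0 q [  -7.2   21.4   13.8   82.5    0.  -138.3]
the job is handed in; nothing more can be done
None
```

The tank is open and the job was handed in at 17.9 s. The station reported no verdict, and the joint values below are my estimates from the pictures.

- **Venting:** I turned the cap unpressed to its first stop, at about 0.70 rad. There the torque rose to 0.4 N m and the wing stopped following. I then released it and left it untouched for about 2.7 s.
- **Release:** I pressed it down about 6.5–7 mm with about 9 N, turned it to about 1.26 rad, and it rose with the spring.
- **Swing:** I moved the cap aside with a loose hold on the hub, then opened the fingers and backed off straight up.

**Last checks:** The side and wrist pictures show the mouth open and the cap raised. I measured the swing two ways, at about 1.60 and 1.66 rad. The dropper bottle, beaker and seed jar were within a few pixels of their starting places in the side view. The arm was about 100 mm clear of the cap, with forces near zero.

**What disagreed:** My first try at the stop fell short, at about 0.57 rad. I had lifted slightly with the hub gripped, which pulled up with about 15 N, and the grip slipped. I re-gripped without lifting and finished the turn before venting.

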